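# Confirm the pick and send the tray

### The arm

A 6-joint arm with a two-finger parallel gripper is mounted at the origin on the work surface. World frame = base frame: x ahead of the robot, y to its left, z up, the work surface at z = 0. Lengths are in m, angles in rad, forces in N, time in s.
With the tool pointing down it reaches from about 0.35 to 0.975 m from the base axis. Payload 4.9 kg.
Tool frame: the origin (TCP) lies at the very end of the fingers, on their centre line; the grasp point (between the pads) lies 19 mm behind it; z points along the fingers, y is the line along which they close (so a half turn about z gives the same grasp; the last joint's range is limited). The gripper opens to 85 mm and grips with 20 to 120 N. Pads are 22 mm wide; open, the fingers measure 114 mm over their backs; the gripper's body (76 mm by 85 mm) begins 54 mm behind the grasp point. The pads swing forward as they close: fully open they stand 13 mm farther back than shut.
Start: joints at [1.099, 0.053, 1.613, -0, 1.476, -0.119], TCP at [0.216, 0.586, 0.231] pointing down, gripper open.
Joint ranges: [-3.01, 3.01], [-1.01, 2.22], [0.06, 2.58], [-1.02, 4.17], [0.09, 2.62], [-3.14, 3.14]. Speed limits (rad/s): [2.57, 2.57, 3.14, 3.14, 3.14, 3.14].

### API

Orientations are given as a rotation vector (axis times angle).
In Python, from station import ctrl gives the robot as it stands.
- The arm moves only by the tool jog_arm, never from a script. Its argument "plan" is a list of rows, each a list of 7 numbers: the shift along the tool's x, y, z in units of 0.02 m (1.0 is 0.02 m), then the turn, a rotation vector about the tool's x, y, z in units of 45 degrees (1.0 is 45 degrees), then the opening, from -1 (shut) to 1 (fully open). A call has 1 to 8 rows; each row shifts and turns the commanded pose from where the row before left it, along the tool's axes as they then stand; what a row does not reach is not made up. A row lasts 1/10 s, in which the tool goes at most 50 mm and 8.59 degrees, less where a joint would pass 70% of its speed; a pose out of reach is approached as far as the arm can. A call with a number of a shift or a turn outside -1 to 1 is refused whole. A call with a gripper value outside its range is refused whole. The fingers move at their own pace and stop on an object; "grip_force" is the grip in N (left out, the last holds). Time passes only in rows, so rows that do not move let the fingers close. It gives the time, the measured TCP pose, the force, the opening and the grip force at its end, in the units of the state.
- ctrl.get_obs(): the state, without advancing time (a new reading comes with each control period).
- ctrl.get_image(name): name is "side" or "top" or "wrist"; returns (picture, depth): 480x640x3 uint8, red, green, blue; 480x640 float32, m along the optical axis (not along the pixel's ray), 0 where there is no reading.
- ctrl.camera_info(name): a dict with "camera_matrix" (3x3 intrinsics, pixels), "k1" (the pictures are not rectified: a ray, as slopes to the right and down, at radius r is drawn at 1 + k1 r^2 times it, then the intrinsics apply), "rvec" (rotation vector, rad) and "tvec" (3), from world to camera coordinates, as OpenCV has them; the wrist camera has in their place "T_tool_cam" (4x4, takes a point from camera to tool coordinates, whose origin is the TCP and whose axes are the flange's). Camera axes: x right, y down, z forward; pixel columns grow to the right and rows downward; lengths in m; the calibration is good to about 2 mm. A picture is of the moment at which its call begins: read the wrist's pose just before it. camera_info takes no time and is no camera call.
- ctrl.finish_job(): hands the job in; it is judged then, once.
The state is a dict: "t": time; "q": joint angles; "dq": joint speeds; "effort": joint torques, N m; "tool_pos": TCP position; "tool_rot": TCP orientation; "contact_force": force on the tool from outside, world axes, zero at the start; "wrist_torque": the same for the moment, N m; "opening": finger opening in m; "grip_force": force on a finger pad.
Only numpy, scipy, OpenCV 4.12 (cv2) and the standard library are available. Lean on these libraries where they do the work, as an engineer would, in place of code of your own. Each camera call takes 0.05 s, during which the arm holds its last target. There are 200 camera calls.

### The job

The pick from the bin of ball bearings is done: lightly press the large square confirm key on the pick module at the front of that bin with your fingertips and let it come up again, then in the same way press the long oblong send-tray key on the push-button station beside the tray, let it come up and draw back. Nothing is to be picked up or shifted: do not touch the other three bins or their modules, nor press any other key of the module you use or of the station.

Things in the scene. Friction and masses are not known exactly. Their poses are not given: they have to be found in the camera images.
- bearing_confirm_top (a point): centre of the top face of the large square confirm key (34 x 34 mm, grey, tick mark) on the pick module of the bin of ball bearings: THE key to press. It stands 8 mm proud of the module's face, about 100 mm above the table; the face slopes 20 degrees, facing up and towards the robot. Pressing straight down or square to the face both work. z axis: out of the key.
- bearing_confirm (a joint): travel of that confirm key in m: 0 up, 0.006 fully down; it counts as pressed beyond 0.0035. A spring key: begins to move at 1.5 N, fully down at 5 N, comes up by itself.
- bearing_plus (a joint): travel of the small round (14 mm) plus key of the same module, 75 mm to the left (+y of the bin) of the confirm key, on the bin's side of the face; leave it alone. 0 up, 0.004 down.
- bearing_minus (a joint): travel of the small round (14 mm) minus key, in front of the plus key; leave it alone. 0 up, 0.004 down.
- tray: fixed aluminium tray 400 (x) x 600 (y) x 45 mm high, origin under its centre. Four like bins stand side by side in it, 145 mm apart; only their contents tell them apart, and their order changes.
- bearing_bin: the bin of ball bearings (steel rings 62 mm across, 30 mm bore, 16 mm thick, balls showing between inner and outer ring). Open steel bin 280 (x) x 138 (y) x 90 mm high, walls 3 mm, fixed; origin under its centre, 4 mm above the table; its pick module is at the front (-x).
- bearing_module (a point): middle of the face of that bin's pick module, a black housing 66 x 112 mm hooked on the bin's front rim. Seen from the robot: display in the middle, the large square confirm key 32 mm to the right (-y), two small round keys 43 mm to the left. Every bin has a like module.
- send_top (a point): centre of the top face of the long oblong send-tray key (50 mm across in y, 30 mm in x) on the push-button station, nearest the robot, 88 mm above the table; it stands 8 mm proud of the level top. Its z axis points up.
- send (a joint): travel of the send-tray key in m: 0 up, 0.006 fully down; pressed beyond 0.0035. Begins to move at 1.5 N, fully down at 5 N, comes up by itself.
- jog_left (a joint): travel of the left round jog key (26 mm across) of the station, 62 mm behind and 26 mm to the left of the send key; leave alone. 0 up, 0.005 down.
- jog_right (a joint): travel of the right round jog key (26 mm across), 62 mm behind and 26 mm to the right of the send key; leave alone. 0 up, 0.005 down.
- estop (a joint): travel of the emergency-stop mushroom (40 mm across, 30 mm high) at the station's far end, 114 mm behind the send key; leave alone. 0 up, 0.006 down.
- station: the push-button station: fixed grey box 180 (x) x 110 (y) x 80 mm high with an aluminium top, to the right (-y) of the tray; origin under its centre. The send key lies at x = -56 mm in its frame.
- nut_bin: the bin of hexagon nuts (46 mm across flats, 24 mm high), same size, frame and module as bearing_bin; not to be touched.
- bushing_bin: the bin of flanged sleeves (42 mm flange, 32 mm high), same size, frame and module; not to be touched.
- bolt_bin: the bin of hexagon bolts (lying, 55 mm long), same size, frame and module; not to be touched.
- bearing_a: loose ball bearing in the bearing bin, left front; 62 mm across, 16 mm thick, origin under its centre; stays where it is.
- bearing_b: loose ball bearing in the bearing bin, right front; same size; stays where it is.
- nut_a: loose hexagon nut at the front of the nut bin, 24 mm high; stays where it is.
- bearing_c: loose ball bearing lying on the table in front of the tray; 62 mm across, 16 mm thick; stays where it is.
- marker: marker pen lying on the table in front of the tray, 131 mm long, 19 mm thick; stays where it is.
- tape_roll: roll of packing tape lying on the table in front of the tray, 90 mm across, 48 mm high; stays where it is.
- carton: small carton on the table to the right of the station, 120 x 90 x 60 mm; stays where it is.
- scanner: hand scanner lying on the table to the left of the tray, about 95 x 150 x 55 mm; stays where it is.

How it is judged:
By the outcome, as a careful person would: the job done as asked, in the order asked, and still so for the second after the job is handed in, with the robot touching nothing.
It also fails if it takes over 48 s, if anything falls off the work surface, if the arm or the gripper's body presses on something with over 40 N, if the wrist force passes 120 N, or if a joint passes its speed limit or range.

## Working session

There is one attempt and no reset: what is moved stays moved. The work goes in short steps, Python scripts to look and compute and a tool call to move; the robot and the scene stay as the last step left them, time stands still between calls to the robot, and variables do not carry over. Pictures are saved under pics/ and viewed, at most 10 in all, crops included, and the job is handed in when it is done.

Besides the shell and the picture viewer there is one more tool, called after ">>>" as name(argument=value, ...) on one line, values as JSON. jog_arm: Moves the arm, as the interface text tells. Shifts and turns lie within -1 to 1; 1 stands for 0.02 m of shift or 45 degrees of turn. Its arguments: {"type":"object","properties":{"plan":{"type":"array"},"grip_force":{"type":"number"}},"required":["plan"]}

```bash
mkdir -p pics
cat > h.py <<'E'
import numpy as np,cv2
from scipy.spatial.transform import Rotation as R
from station import ctrl
def snap(n,f):
    o=ctrl.get_obs(); im,d=ctrl.get_image(n); cv2.imwrite(f'pics/{f}.png',im[:,:,::-1]); np.save(f'pics/{f}.npy',d)
    np.savez(f'pics/{f}_p.npz',p=o['tool_pos'],r=o['tool_rot']); return im,d
def pt(n,f,u,v,w=2):
    d=np.load(f'pics/{f}.npy'); c=ctrl.camera_info(n); K=np.array(c['camera_matrix'])
    xd=(u-K[0,2])/K[0,0]; yd=(v-K[1,2])/K[1,1]; x,y=xd,yd
    for _ in range(20):
        s=1+c['k1']*(x*x+y*y); x,y=xd/s,yd/s
    a=d[int(v)-w:int(v)+w+1,int(u)-w:int(u)+w+1]; z=np.median(a[a>0]); P=np.array([x*z,y*z,z])
    if n=='wrist':
        q=np.load(f'pics/{f}_p.npz'); T=np.array(c['T_tool_cam']); return R.from_rotvec(q['r']).apply(T[:3,:3]@P+T[:3,3])+q['p']
    M=R.from_rotvec(np.ravel(c['rvec'])); return M.inv().apply(P-np.ravel(c['tvec']))
E
python3 - <<'E'
from h import *
snap('top','t0'); snap('side','s0'); print(ctrl.get_obs())
E
```

```text
{'t': 0.1, 'q': array([ 1.09901261e+00,  5.33247237e-02,  1.61415589e+00,  1.62725028e-05,
        1.47602787e+00, -1.19019176e-01]), 'dq': array([ 0.00014565, -0.00061583, -0.00306753,  0.00044264, -0.00020447,
       -0.00064837]), 'effort': array([ 2.53773800e-05, -3.94904423e+01, -3.71362209e+01, -1.00563432e-04,
        3.94652569e-03, -2.37585687e-05]), 'tool_pos': array([0.21567883, 0.58599899, 0.23016545]), 'tool_rot': array([-5.51154109e-01, -3.09228457e+00,  2.87109065e-03]), 'contact_force': array([-0.08913767, -0.82705157, -0.99861041]), 'wrist_torque': array([ 0.00691003,  0.01810927, -0.02356052]), 'grip_force': 0.0, 'opening': 0.08529820395067038}
```

View pics/t0.png

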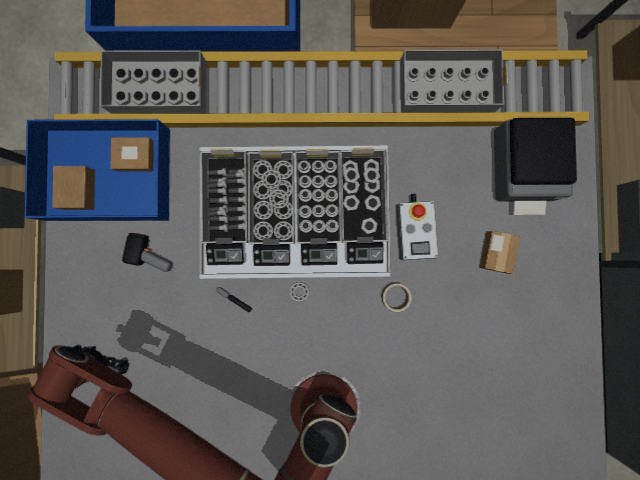

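View pics/s0.png

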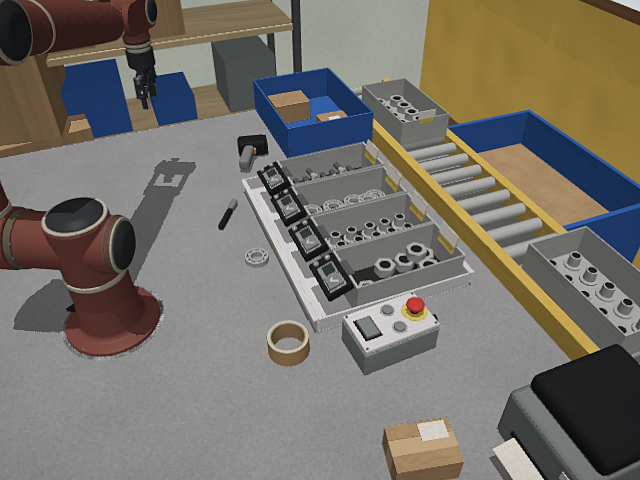

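The top view shows the bins from left to right: bolts (~225), bearings (~271), sleeves (~319) and nuts (~365). The station is at about (418,230), with the send key at about (421,248). I'll enlarge this part to get exact pixels.

Run:
```python
from h import *
im=cv2.imread('pics/t0.png')
a=cv2.resize(im[150:280,195:395],None,fx=4,fy=4,interpolation=cv2.INTER_CUBIC); cv2.imwrite('pics/c0.png',a)
for n,u,v in [('conf',281,255),('face',271,255),('send',421,248),('jogs',411,228),('estop',417,211),('binL',248,200),('binR',295,200),('tape',397,297),('sleeve key',329,255)]: print(n,pt('top','t0',u,v,1).round(4))
```

```text
conf [0.4868 0.1259 0.1023]
face [0.487  0.1569 0.0973]
send [ 0.5062 -0.3035  0.0925]
jogs [ 0.5683 -0.2747  0.0867]
estop [ 0.6186 -0.2893  0.1111]
binL [0.6588 0.2303 0.0768]
binR [0.6614 0.0854 0.0501]
tape [ 0.3501 -0.2417  0.0007]
sleeve key [ 0.486  -0.0204  0.104 ]
```

View pics/c0.png

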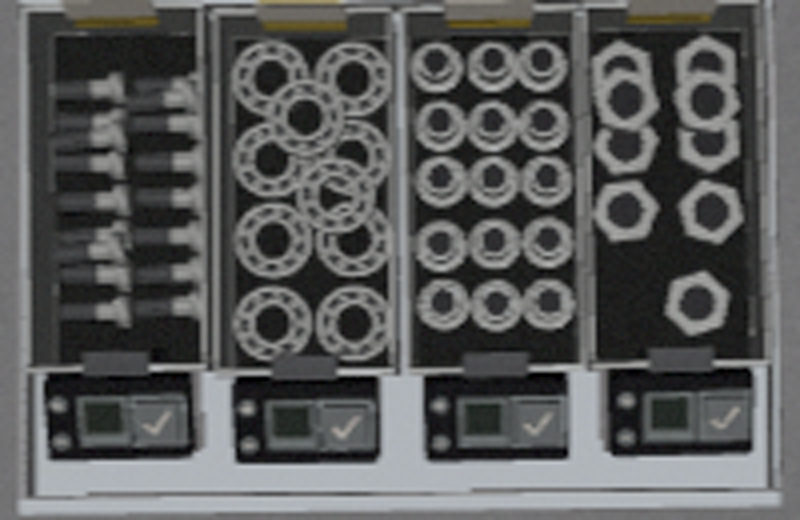

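Confirm key of the bearing module: pixel (281.5, 256.8) in the full image, about (0.482, 0.125, 0.101). I'll turn to square, shut the fingers and go over there.

>>> jog_arm(plan=[[0, 0, 0, 0, 0, -0.15, -1], [0, 0, 0, 0, 0, -0.15, -1], [0, 0, 0, 0, 0, -0.15, -1], [-0.58, -1, 0, 0, 0, 0, -1], [-0.58, -1, 0, 0, 0, 0, -1], [-0.58, -1, 0, 0, 0, 0, -1], [-0.58, -1, 0, 0, 0, 0, -1], [-0.58, -1, 0, 0, 0, 0, -1]])

```text
t: 0.9
tool_pos: [0.2742, 0.4855, 0.2307]
tool_rot: [0.001, -3.141, 0.001]
contact_force: [0.2, 0.0, -0.2]
opening: -0.0001
grip_force: 0.0
```

>>> jog_arm(plan=[[-0.58, -1, 0, 0, 0, 0, -1], [-0.58, -1, 0, 0, 0, 0, -1], [-0.58, -1, 0, 0, 0, 0, -1], [-0.58, -1, 0, 0, 0, 0, -1], [-0.58, -1, 0, 0, 0, 0, -1], [-0.58, -1, 0, 0, 0, 0, -1], [-0.58, -1, 0, 0, 0, 0, -1], [-0.58, -1, 0, 0, 0, 0, -1]])

```text
t: 1.7
tool_pos: [0.367, 0.3256, 0.2308]
tool_rot: [0.001, -3.141, 0.001]
contact_force: [-0.0, -0.2, 0.5]
opening: 0.0002
grip_force: 0.0
```

>>> jog_arm(plan=[[-0.58, -1, 0, 0, 0, 0, -1], [-0.58, -1, 0, 0, 0, 0, -1], [-0.58, -1, 0, 0, 0, 0, -1], [-0.58, -1, 0, 0, 0, 0, -1], [-0.58, -1, 0, 0, 0, 0, -1], [-0.58, -1, 0, 0, 0, 0, -1], [0, 0, 0, 0, 0, 0, -1], [0, 0, 0, 0, 0, 0, -1]])

```text
t: 2.5
tool_pos: [0.4363, 0.2065, 0.2309]
tool_rot: [-0.001, -3.141, -0.0]
contact_force: [0.4, 0.3, 0.3]
opening: 0.0
grip_force: 0.0
```

Run:
```python
from h import *
im,d=snap('wrist','w0'); o=ctrl.get_obs(); print(o['t'],o['tool_pos'],R.from_rotvec(o['tool_rot']).as_matrix().round(3),o['contact_force'],o['opening'],o['q'])
```

```text
2.55 [0.43618732 0.20690107 0.23095173] [[-1.    -0.001 -0.001]
 [-0.001  1.     0.   ]
 [ 0.001  0.    -1.   ]] [0.59650575 0.43116037 0.19661761] -3.3918335999274827e-05 [ 2.88332719e-01 -2.97952535e-01  1.93382771e+00  4.60219190e-04
  1.50641648e+00 -1.28308815e+00]
```

View pics/w0.png

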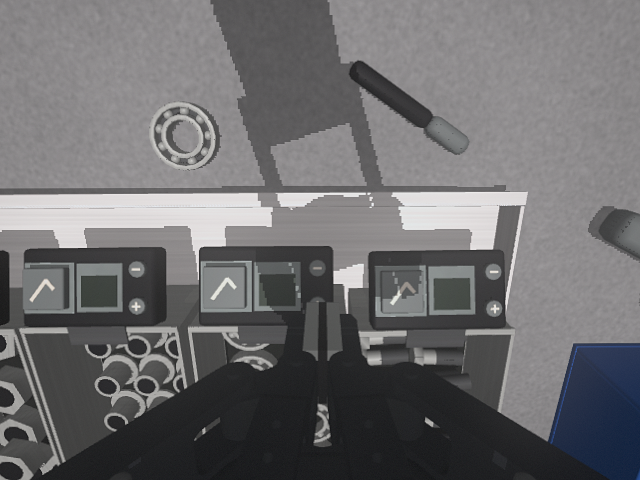

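The wrist view shows the bearing module in the middle of the picture, with bearings behind it. Its confirm key spans about (202–250, 262–312), so its centre is about (225,287). The minus key is at (317,268).

Run:
```python
from h import *
for u,v in [(225,287),(210,287),(240,287),(225,270),(225,304),(46,290),(401,290)]: print(u,v,pt('wrist','w0',u,v).round(4))
```

```text
225 287 [0.4819 0.1281 0.1017]
210 287 [0.4822 0.1159 0.1011]
240 287 [0.4822 0.14   0.1011]
225 270 [0.4692 0.128  0.0969]
225 304 [0.4948 0.1281 0.1061]
46 290 [ 0.4846 -0.017   0.102 ]
401 290 [0.4849 0.2691 0.1011]
```

>>> jog_arm(plan=[[-0.52, -1, 0.3, 0, 0, 0, -1], [-0.52, -1, 0.3, 0, 0, 0, -1], [-0.53, -1, 0.3, 0, 0, 0, -1], [-0.53, -1, 0.4, 0, 0, 0, -1], [0, 0, 1, 0, 0, 0, -1], [0, 0, 1, 0, 0, 0, -1], [0, 0, 1, 0, 0, 0, -1], [0, 0, 0.8, 0, 0, 0, -1]])

```text
t: 3.35
tool_pos: [0.4777, 0.1276, 0.1279]
tool_rot: [0.003, -3.14, -0.0]
contact_force: [-0.5, 0.5, 0.0]
opening: -0.0
grip_force: 0.0
```

>>> jog_arm(plan=[[0, 0, 0, 0, 0, 0, -1], [0, 0, 0, 0, 0, 0, -1]])

```text
t: 3.55
tool_pos: [0.4783, 0.1274, 0.1294]
tool_rot: [0.003, -3.141, -0.0]
contact_force: [0.0, 0.5, 1.0]
opening: 0.0
grip_force: 0.0
```

Run:
```python
from h import *
snap('wrist','w1'); o=ctrl.get_obs(); print(o['t'],o['tool_pos'],o['contact_force'])
```

```text
3.6 [0.47898519 0.12729075 0.13022166] [-0.76318148  0.30928755  0.4879418 ]
```

View pics/w1.png

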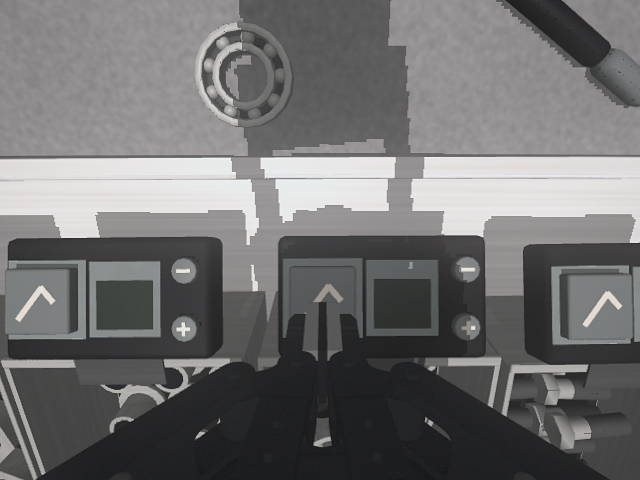

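The shut fingertips are centred over the confirm key (322 px against key 288–357). I'll go down in small steps and watch the force.

>>> jog_arm(plan=[[0, 0, 0.6, 0, 0, 0, -1], [0, 0, 0.4, 0, 0, 0, -1], [0, 0, 0.1, 0, 0, 0, -1], [0, 0, 0, 0, 0, 0, -1]])

```text
t: 4.0
tool_pos: [0.4781, 0.1266, 0.1065]
tool_rot: [0.001, -3.14, 0.0]
contact_force: [0.5, 0.7, 0.2]
opening: -0.0001
grip_force: 0.0
```

>>> jog_arm(plan=[[0, 0, 0.1, 0, 0, 0, -1], [0, 0, 0, 0, 0, 0, -1]])

```text
t: 4.2
tool_pos: [0.4787, 0.1266, 0.1053]
tool_rot: [-0.001, 3.141, 0.0]
contact_force: [0.3, 0.5, 0.9]
opening: -0.0
grip_force: 0.0
```

>>> jog_arm(plan=[[0, 0, 0.1, 0, 0, 0, -1], [0, 0, 0, 0, 0, 0, -1]])

```text
t: 4.4
tool_pos: [0.4786, 0.1266, 0.1032]
tool_rot: [0.001, -3.141, -0.0]
contact_force: [0.1, 0.9, -0.1]
opening: 0.0001
grip_force: 0.0
```

>>> jog_arm(plan=[[0, 0, 0.1, 0, 0, 0, -1], [0, 0, 0, 0, 0, 0, -1]])

```text
t: 4.6
tool_pos: [0.4791, 0.1267, 0.1017]
tool_rot: [-0.001, 3.141, 0.0]
contact_force: [-0.2, -0.6, 2.3]
opening: -0.0001
grip_force: 1.0
```

>>> jog_arm(plan=[[0, 0, 0.1, 0, 0, 0, -1], [0, 0, 0, 0, 0, 0, -1]])

```text
t: 4.8
tool_pos: [0.4794, 0.1267, 0.0999]
tool_rot: [-0.001, 3.14, 0.0]
contact_force: [1.5, -0.1, 4.0]
opening: 0.0004
grip_force: 1.5
```

>>> jog_arm(plan=[[0, 0, 0.1, 0, 0, 0, -1], [0, 0, 0, 0, 0, 0, -1]])

```text
t: 5.0
tool_pos: [0.4794, 0.1267, 0.0979]
tool_rot: [-0.001, 3.14, 0.0]
contact_force: [2.5, -1.4, 5.0]
opening: 0.0001
grip_force: 2.1
```

>>> jog_arm(plan=[[0, 0, 0.08, 0, 0, 0, -1], [0, 0, 0, 0, 0, 0, -1]])

```text
t: 5.2
tool_pos: [0.4797, 0.1267, 0.0968]
tool_rot: [-0.001, 3.139, 0.0]
contact_force: [1.5, 0.1, 6.6]
opening: -0.0001
grip_force: 2.7
```

It's at the end of its travel (6.6 N). I'll let it up and lift clear.

>>> jog_arm(plan=[[0, 0, -0.4, 0, 0, 0, -1], [0, 0, -0.8, 0, 0, 0, -1], [0, 0, -1, 0, 0, 0, -1], [0, 0, -1, 0, 0, 0, -1], [0, 0, -1, 0, 0, 0, -1], [0, 0, -0.8, 0, 0, 0, -1], [0, 0, 0, 0, 0, 0, -1]])

```text
t: 5.9
tool_pos: [0.4795, 0.1268, 0.1979]
tool_rot: [-0.001, 3.138, 0.001]
contact_force: [-0.2, -0.8, 0.3]
opening: 0.0001
grip_force: 0.0
```

Run:
```python
from h import *
im=cv2.imread('pics/t0.png'); cv2.imwrite('pics/c1.png',cv2.resize(im[185:270,385:450],None,fx=7,fy=7,interpolation=cv2.INTER_CUBIC))
```

```text
(no output)
```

View pics/c1.png

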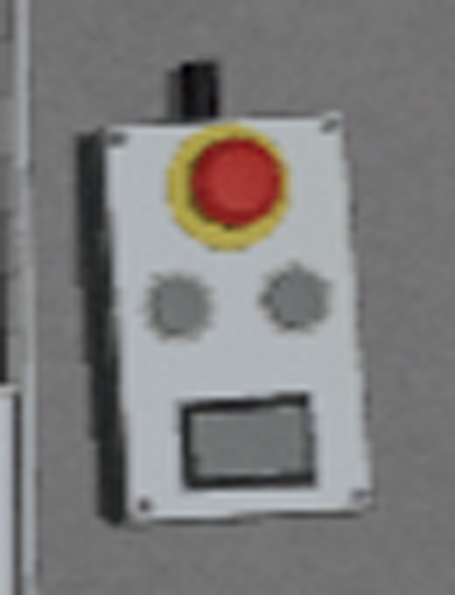

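The send key's centre is at about (250,443) in the crop, which is (420.7, 248.3) in the full image: about (0.506, −0.303). The jog keys are behind it, well clear. I'll stop short of it for a wrist look.

>>> jog_arm(plan=[[0.1, -1, 0, 0, 0, 0, -1], [0.1, -1, 0, 0, 0, 0, -1], [0.1, -1, 0, 0, 0, 0, -1], [0.1, -1, 0, 0, 0, 0, -1], [0.1, -1, 0, 0, 0, 0, -1], [0.1, -1, 0, 0, 0, 0, -1], [0.1, -1, 0, 0, 0, 0, -1], [0.1, -1, 0, 0, 0, 0, -1]])

```text
t: 6.7
tool_pos: [0.4616, -0.0339, 0.1939]
tool_rot: [0.001, -3.139, -0.001]
contact_force: [0.4, 0.1, 0.2]
opening: 0.0002
grip_force: 0.0
```

>>> jog_arm(plan=[[0.1, -1, 0, 0, 0, 0, -1], [0.1, -1, 0, 0, 0, 0, -1], [0.1, -1, 0, 0, 0, 0, -1], [0.1, -1, 0, 0, 0, 0, -1], [0, -1, 0, 0, 0, 0, -1], [0, -1, 0, 0, 0, 0, -1], [0, -1, 0, 0, 0, 0, -1], [0, -1, 0, 0, 0, 0, -1]])

```text
t: 7.5
tool_pos: [0.4539, -0.1936, 0.1939]
tool_rot: [0.001, -3.139, -0.003]
contact_force: [1.1, 0.7, 0.8]
opening: -0.0001
grip_force: 0.0
```

>>> jog_arm(plan=[[0, -1, 0, 0, 0, 0, -1], [0, -1, 0, 0, 0, 0, -1], [0, -1, 0, 0, 0, 0, -1], [0, -1, 0, 0, 0, 0, -1], [0, -1, 0, 0, 0, 0, -1], [0, -0.5, 0, 0, 0, 0, -1], [0, 0, 0, 0, 0, 0, -1], [0, 0, 0, 0, 0, 0, -1]])

```text
t: 8.3
tool_pos: [0.4548, -0.3029, 0.1953]
tool_rot: [0.001, -3.141, -0.002]
contact_force: [1.1, 0.3, -0.2]
opening: -0.0002
grip_force: 0.0
```

Run:
```python
from h import *
snap('wrist','w2'); o=ctrl.get_obs(); print(o['t'],o['tool_pos'],o['tool_rot'],o['contact_force'])
```

```text
8.35 [ 0.45484621 -0.30273905  0.19538232] [ 1.52124090e-03 -3.14117252e+00 -1.25903185e-03] [0.05262559 0.46011104 0.19482493]
```

View pics/w2.png

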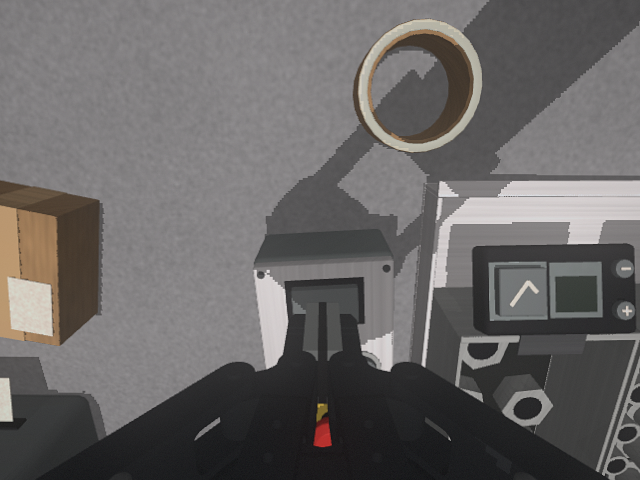

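The send key's front edge is at row ~288, spanning columns ~293–360, and the fingers cover the rest of it. I'll use the edges to fix the centre.

Run:
```python
from h import *
for u,v in [(295,292),(358,290),(325,289),(325,296),(356,310)]: print(u,v,pt('wrist','w2',u,v,1).round(4))
im=cv2.imread('pics/w2.png'); cv2.imwrite('pics/c2.png',cv2.resize(im[225:365,245:405],None,fx=4,fy=4,interpolation=cv2.INTER_CUBIC))
for u,v in [(420.7,248.3)]: print(pt('top','t0',u,v,1))
```

```text
295 292 [ 0.4943 -0.3236  0.0873]
358 290 [ 0.4931 -0.2769  0.0864]
325 289 [ 0.4921 -0.3014  0.0868]
325 296 [ 0.4975 -0.3014  0.0874]
356 310 [ 0.5093 -0.278   0.0873]
[ 0.50535327 -0.30305734  0.09013489]
```

View pics/c2.png

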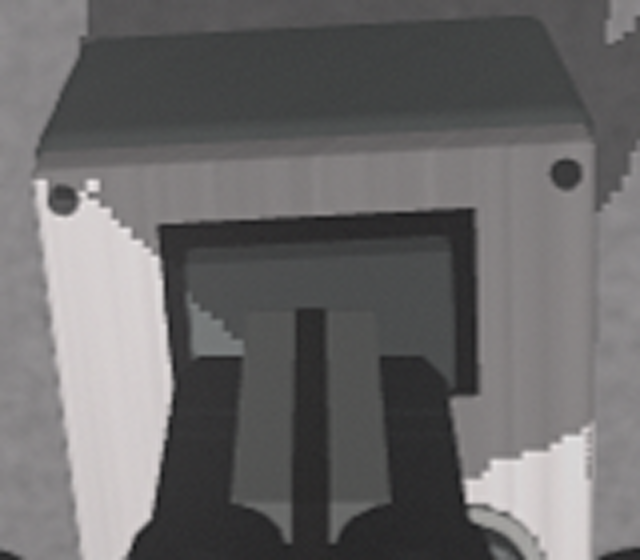

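The key's top spans y from −0.326 to −0.277 and its front edge is at x = 0.4925, so its centre is (0.507, −0.302, 0.087). I'll aim at x = 0.505.

>>> jog_arm(plan=[[-1, 0, 0, 0, 0, 0, -1], [-1, 0, 0, 0, 0, 0, -1], [-0.5, 0, 0.3, 0, 0, 0, -1], [0, 0, 1, 0, 0, 0, -1], [0, 0, 1, 0, 0, 0, -1], [0, 0, 1, 0, 0, 0, -1], [0, 0, 0.9, 0, 0, 0, -1], [0, 0, 0, 0, 0, 0, -1]])

```text
t: 9.15
tool_pos: [0.5028, -0.3012, 0.1079]
tool_rot: [0.002, -3.136, -0.007]
contact_force: [0.5, 1.0, 0.6]
opening: -0.0002
grip_force: 0.0
```

>>> jog_arm(plan=[[0, 0, 0.4, 0, 0, 0, -1], [0, 0, 0.2, 0, 0, 0, -1], [0, 0, 0, 0, 0, 0, -1], [0, 0, 0, 0, 0, 0, -1]])

```text
t: 9.55
tool_pos: [0.5052, -0.3035, 0.1004]
tool_rot: [-0.001, 3.141, -0.001]
contact_force: [-0.4, -0.0, 0.2]
opening: 0.0003
grip_force: 0.0
```

>>> jog_arm(plan=[[0, 0, 0.3, 0, 0, 0, -1], [0, 0, 0.2, 0, 0, 0, -1], [0, 0, 0, 0, 0, 0, -1]])

```text
t: 9.85
tool_pos: [0.5044, -0.303, 0.0888]
tool_rot: [0.001, -3.14, -0.001]
contact_force: [-0.1, -0.6, -0.9]
opening: 0.0002
grip_force: 0.0
```

>>> jog_arm(plan=[[0, 0, 0.15, 0, 0, 0, -1], [0, 0, 0, 0, 0, 0, -1]])

```text
t: 10.05
tool_pos: [0.5049, -0.3034, 0.0867]
tool_rot: [0.001, -3.142, -0.0]
contact_force: [-0.4, 0.6, 2.4]
opening: 0.0
grip_force: 1.0
```

>>> jog_arm(plan=[[0, 0, 0.1, 0, 0, 0, -1], [0, 0, 0, 0, 0, 0, -1]])

```text
t: 10.25
tool_pos: [0.5051, -0.3035, 0.085]
tool_rot: [-0.001, 3.141, -0.0]
contact_force: [-1.4, 0.4, 4.1]
opening: -0.0
grip_force: 1.5
```

>>> jog_arm(plan=[[0, 0, 0.1, 0, 0, 0, -1], [0, 0, 0, 0, 0, 0, -1]])

```text
t: 10.45
tool_pos: [0.5051, -0.3035, 0.083]
tool_rot: [-0.001, 3.141, -0.001]
contact_force: [-1.4, 0.3, 3.3]
opening: 0.0001
grip_force: 2.1
```

>>> jog_arm(plan=[[0, 0, 0.05, 0, 0, 0, -1], [0, 0, 0, 0, 0, 0, -1]])

```text
t: 10.65
tool_pos: [0.5051, -0.3035, 0.0821]
tool_rot: [-0.001, 3.141, -0.001]
contact_force: [-1.4, 1.5, 4.4]
opening: 0.0002
grip_force: 2.4
```

The key is nearly at the end of its travel (0.0821, about 4.8 N). I'll release it and draw back.

>>> jog_arm(plan=[[0, 0, -0.4, 0, 0, 0, -1], [0, 0, -0.8, 0, 0, 0, -1], [0, 0, -1, 0, 0, 0, -1], [0, 0, -1, 0, 0, 0, -1], [0, 0, -1, 0, 0, 0, -1], [0, 0, -1, 0, 0, 0, -1], [0, 0, -1, 0, 0, 0, -1], [0, 0, 0, 0, 0, 0, -1]])

```text
t: 11.45
tool_pos: [0.5064, -0.3044, 0.2102]
tool_rot: [-0.001, 3.136, -0.007]
contact_force: [0.4, -0.1, 0.8]
opening: 0.0001
grip_force: 0.0
```

>>> jog_arm(plan=[[1, 0, 0, 0, 0, 0, -1], [1, 0, 0, 0, 0, 0, -1], [1, 0, 0, 0, 0, 0, -1], [0, 0, 0, 0, 0, 0, -1], [0, 0, 0, 0, 0, 0, -1], [0, 0, 0, 0, 0, 0, -1]])

```text
t: 12.05
tool_pos: [0.4454, -0.3033, 0.2054]
tool_rot: [0.001, -3.142, -0.001]
contact_force: [0.1, -0.5, -0.5]
opening: -0.0001
grip_force: 0.0
```

Run:
```python
from h import *
im,d=snap('top','t1'); a=cv2.imread('pics/t0.png'); b=cv2.imread('pics/t1.png')
for n,u,v in [('conf',281,256)]: print(n,pt('top','t1',u,v,1).round(4),pt('top','t0',u,v,1).round(4))
print(ctrl.get_obs()['contact_force'])
cv2.imwrite('pics/t1c.png',b)
```

```text
conf [0.4838 0.126  0.1009] [0.4838 0.126  0.1017]
[-1.12398907 -0.59277828  0.53726743]
```

View pics/t1c.png

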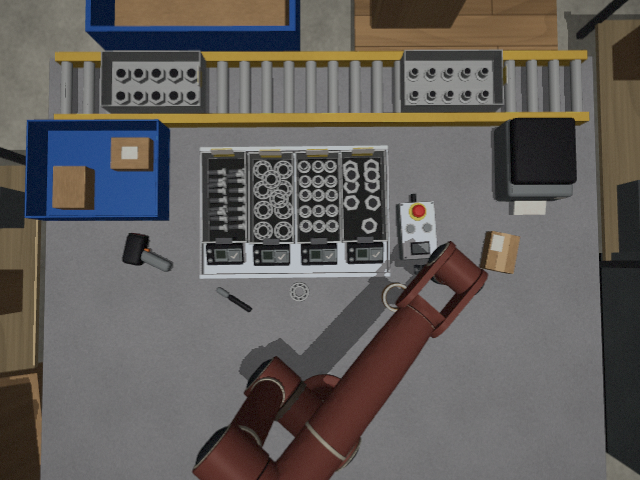

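The scene is unchanged: everything is where it was, the confirm key at (281,256) is back up, and the arm is clear of the station. Handing in.

```bash
python3 -c "
from station import ctrl
print(ctrl.finish_job())"
```

```text
the job is handed in; nothing more can be done
None
```

I pressed and released the bearing bin's confirm key, then the send-tray key, drew the arm back clear of everything, and handed the job in at about 12 s; the result of the judging was not shown.

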